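Clear down the fishmonger's cutting board

ROBOT

A 6-joint arm with a two-finger parallel gripper is mounted at the origin on the work surface. World frame = base frame: x ahead of the robot, y to its left, z up, the work surface at z = 0. Lengths are in m, angles in degrees, forces in N, time in s.
With the tool pointing down it reaches from about 0.4 to 0.825 m from the base axis. Payload 7 kg.
Tool frame: the origin (TCP) lies midway between the tips of the shut fingers; the grasp point (between the pads) lies 19 mm behind it; z points along the fingers, x is the direction in which the jaws open and shut, and the axes are right-handed (so a half turn about z gives the same grasp; the last joint's range is limited). The gripper opens to 88 mm and grips with 3 to 60 N. Pads are 19 mm wide; open, the fingers measure 130 mm over their backs; the gripper's body (78 mm by 193 mm) begins 47 mm behind the grasp point.
Start: joints at [88.184, 20.546, 0.682, 0, -70.136, -16.507], TCP at [0.212, 0.641, 0.227] pointing down, gripper open.
Joint ranges: [-176.03, 176.03], [-82.01, 121.73], [-58.28, 71.71], [-173.87, 95.51], [-174.79, -0.11], [-173.66, 173.66]. Speed limits (degrees/s): [136.94, 136.94, 172.46, 180, 180, 180].

INTERFACE

Orientations are given as [roll, pitch, yaw] about the fixed x, y, z axes, in that order (R = Rz(yaw) Ry(pitch) Rx(roll)).
In Python, from plant import * gives the robot as it stands. The module is installed in compiled form; this text tells all that it offers.
- The arm moves only by the shell command python3 -m pendant 'ROWS' [OPENING]. ROWS is JSON, a list that holds one entry, the list of rows, each a list of 6 numbers: the shift along the world's x, y, z in mm, then the turn, a rotation vector about the world's x, y, z in degrees. A call has 1 to 10 rows; each row is the pose to reach, as a shift and turn from the pose commanded when the call began; what a row does not reach only later rows make up. A row lasts 1/8 s, in which the tool goes at most 62.5 mm and 10.7 degrees, less where a joint would pass 70% of its speed; a pose out of reach is approached as far as the arm can. A call with a gripper value outside its range is refused whole. OPENING is the closure, from -1 (fully open) to 1 (shut), set as the call begins (- or left out, the last holds). The fingers move at their own pace and stop on an object; the grip force is fixed at half the most. Time passes only in rows, so rows that repeat a pose let the fingers close. It gives the time, the measured TCP pose, the force and the opening at its end, in the units of the state.
- get_obs(): the state, without advancing time (a new reading comes with each control period).
- snapshot(name): name is "scene" or "top" or "wrist"; returns a dict with "pixels" (384x512x3 uint8, red, green, blue), "depth" (384x512 float32, m along the optical axis (not along the pixel's ray), 0 where there is no reading), "fx", "fy", "cx", "cy" (pixels), "dist" ([k1, k2, p1, p2, k3] as OpenCV has them; the pictures are not rectified), "pose" (4x4, takes a point from camera to world coordinates); the wrist camera has in their place "tool_from_camera" (4x4, takes a point from camera to tool coordinates, whose origin is the TCP and whose axes are the tool frame's). Camera axes: x right, y down, z forward; pixel columns grow to the right and rows downward; lengths in m; the calibration is good to about 2 mm. A picture is of the moment at which its call begins: read the wrist's pose just before it.
- close_job(): hands the job in, once; it reports no verdict.
The state is a dict: "clock": time; "joint_pos": joint angles; "qvel": joint speeds; "tau": joint torques, N m; "tool_pos": TCP position; "orientation": TCP orientation; "force": force on the tool from outside, world axes, zero at the start; "moment": the same for the moment, N m; "opening": finger opening in m.
Only numpy, scipy, OpenCV 4.12 (cv2) and the standard library are available. Lean on these libraries where they do the work, as an engineer would, in place of code of your own. Each camera call takes 0.05 s, during which the arm holds its last target. There are 200 camera calls.

TASK

Clear down the cutting board. First lift the whetstone off it and lay it flat and lengthwise in the empty lane of the wooden tool board, and let go; then take the scraper block and wipe all six empty mussel shells off the cutting board into the steel scrap tray beside it, never touching the shells with the gripper fingers, and finally stand the scraper upright and lengthwise back in its own lane. Leave the knife, the spoon and the tub where they are.

Things in the scene. Friction and masses are not known exactly. Their poses are not given: they have to be found in the camera images.
- board: Fixed white plastic cutting board, 260 (x) by 340 (y) by 40 mm thick. Origin: centre of its underside; its top is 40 mm above the origin. Its x axis points roughly away from the robot; the tray and the tool board adjoin its two short ends (its -y and +y ends), which of them on which end varies.
- tray: Fixed open steel scrap tray, 300 (x) by 200 (y) by 30 mm high, walls and floor 3 mm. Origin: centre of its underside. Its long side touches one end of the cutting board, parallel to it, its rim 10 mm below the cutting board's top, so that shells pushed over that end drop in.
- tool_board: Fixed wooden tool board, 260 (x) by 200 (y) by 20 mm thick, against the end of the cutting board opposite the tray. Origin: centre of its underside; top 20 mm above it. A rib 6 mm wide and 6 mm high runs along its x axis over the middle and splits it into two lanes: the lane centred on its y = -50 mm is empty (for the whetstone), the lane centred on y = +50 mm is the scraper's.
- stone: Loose brown whetstone block, 160 (x) by 48 (y) by 26 mm high, about 0.3 to 0.6 kg, lying flat across the middle of the cutting board, its length within about 15 degrees of the board's x axis. Origin: centre of its underside. Can be gripped across its 48 mm width.
- scraper: Loose scraper block standing upright on its lower edge in its lane, 120 mm long (x), 22 mm thick (y), 82 mm tall, about 0.15 to 0.3 kg. Lower 42 mm: grey plastic block, 120 mm long, whose flat 120 by 22 mm underside is the wiping edge; above it a dark wooden grip 100 mm long and 22 mm thick, from 42 to 82 mm height. Origin: centre of its underside.
- shell0: Empty dark mussel half-shell lying open side down on the cutting board, towards its -y end: loose teardrop about 38 by 26 mm, 10 mm high, 12 g. Origin: centre of the underside of its broad end; its x axis points to the narrow end, whose tip is 25 mm from the origin.
- shell1: Empty dark mussel half-shell lying open side down on the cutting board, towards its -y end: loose teardrop about 38 by 26 mm, 10 mm high, 12 g. Origin: centre of the underside of its broad end; its x axis points to the narrow end, whose tip is 25 mm from the origin.
- shell2: Empty dark mussel half-shell lying open side down on the cutting board, towards its -y end: loose teardrop about 38 by 26 mm, 10 mm high, 12 g. Origin: centre of the underside of its broad end; its x axis points to the narrow end, whose tip is 25 mm from the origin.
- shell3: Empty dark mussel half-shell lying open side down on the cutting board, towards its +y end: loose teardrop about 38 by 26 mm, 10 mm high, 12 g. Origin: centre of the underside of its broad end; its x axis points to the narrow end, whose tip is 25 mm from the origin.
- shell4: Empty dark mussel half-shell lying open side down on the cutting board, towards its +y end: loose teardrop about 38 by 26 mm, 10 mm high, 12 g. Origin: centre of the underside of its broad end; its x axis points to the narrow end, whose tip is 25 mm from the origin.
- shell5: Empty dark mussel half-shell lying open side down on the cutting board, towards its +y end: loose teardrop about 38 by 26 mm, 10 mm high, 12 g. Origin: centre of the underside of its broad end; its x axis points to the narrow end, whose tip is 25 mm from the origin.
- knife: Bystander: loose kitchen knife with a wooden handle lying on the table between robot and cutting board, about 270 mm long, 18 mm high. Origin: underside, near the joint of handle and blade; blade towards its +x.
- spoon: Bystander: loose steel spoon with a wooden handle lying on the table between robot and cutting board. Origin: on its underside.
- tub: Bystander: loose white plastic tub, 120 mm across, 75 mm high, standing beyond the cutting board. Origin: centre of its underside.
There are look-alikes about, which are no part of the job. Leave any purple look-alike of the scraper alone.

How it is judged:
By the outcome, as a careful person would: the job done as asked, in the order asked, and still so for the second after the job is handed in, with the robot touching nothing.
It also fails if it takes over 67 s, if anything falls off the work surface, if the arm or the gripper's body presses on something with over 40 N, if the wrist force passes 120 N, or if a joint passes its speed limit or range.

## Working session

There is one attempt and no reset: what is moved stays moved. The work goes in short steps, Python scripts to look and compute and a shell command to move; the robot and the scene stay as the last step left them, time stands still between calls to the robot, and variables do not carry over. Pictures are saved under pics/ and viewed, about 8 in all and at most 12, crops included, and the job is handed in when it is done.

```bash
mkdir -p pics; ls; cat > h.py <<'E'
from plant import *
import numpy as np, cv2
def K(s): return np.array([[s['fx'],0,s['cx']],[0,s['fy'],s['cy']],[0,0,1.]])
def world(s,uv,z):
    "cast pixels onto plane z"
    p=cv2.undistortPoints(np.array(uv,float).reshape(-1,1,2),K(s),np.array(s['dist'],float)).reshape(-1,2)
    T=np.array(s['pose']); d=np.c_[p,np.ones(len(p))]@T[:3,:3].T; o=T[:3,3]
    z=np.broadcast_to(z,len(p))
    return o+d*((z-o[2])/d[:,2])[:,None]
def save(n,im): cv2.imwrite(f'pics/{n}.png',im[:,:,::-1])
E
python3 - <<'E'
from h import *
a=snapshot('top');b=snapshot('scene')
np.savez('s0.npz',**{'t_'+k:v for k,v in a.items()},**{'s_'+k:v for k,v in b.items()})
save('top0',cv2.resize(a['pixels'],(800,600)));save('scene0',cv2.resize(b['pixels'],(800,600)))
print(a['pose'],a['fx'],a['dist'],b['pose']);print(get_obs())
E
```

```text
pics
[[-0.02330373 -0.99616575  0.08432517  0.50323021]
 [-0.99930727  0.02565899  0.02695544 -0.08672705]
 [-0.02901578 -0.0836386  -0.99607363  1.06215362]
 [ 0.          0.          0.          1.        ]] 370.1159949865989 [-0.02759495  0.          0.          0.          0.        ] [[ 0.79293393  0.5173651  -0.32185266  0.97149312]
 [ 0.60917238 -0.66200461  0.43664505 -0.61355116]
 [ 0.01283697 -0.54229443 -0.84009045  1.10959623]
 [ 0.          0.          0.          1.        ]]
{'clock': 0.1, 'joint_pos': array([ 8.81839402e+01,  2.05888685e+01,  6.38391998e-01, -1.75889020e-02,
       -7.01375861e+01, -1.65077085e+01]), 'qvel': array([-0.00814897, -0.14315444,  0.21216272,  0.09843551,  0.04659821,
       -0.09200497]), 'tau': array([-1.31723857e-03, -5.84161162e+01,  2.93752581e+01,  7.01555282e+00,
        1.02000209e-02, -5.51321727e-05]), 'tool_pos': array([0.21209021, 0.64033608, 0.22569471]), 'orientation': array([-1.79990829e+02, -8.91314900e-02, -1.08329764e+02]), 'force': array([ 0.53070195, -0.53925567, -0.18706435]), 'moment': array([-0.03305649,  0.01065942,  0.0215253 ]), 'opening': 0.08751007387577474}
```

View pics/top0.png

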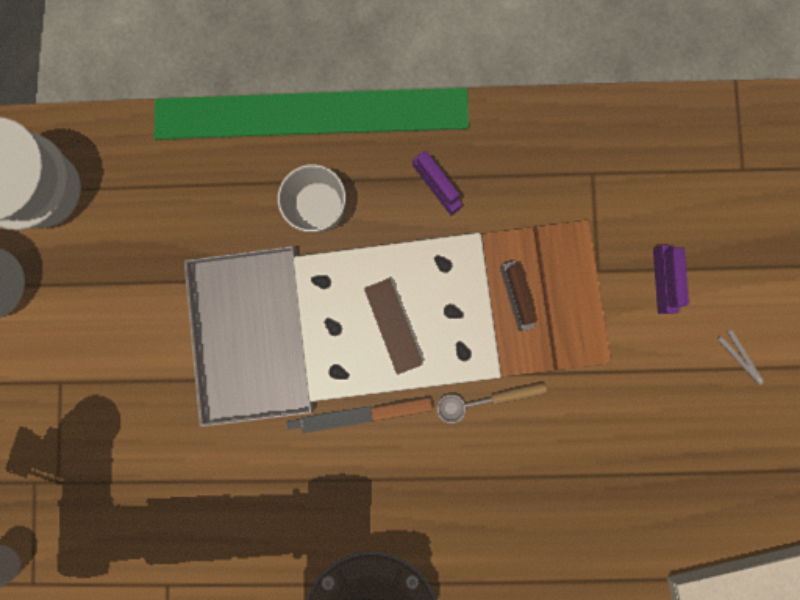

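View pics/scene0.png

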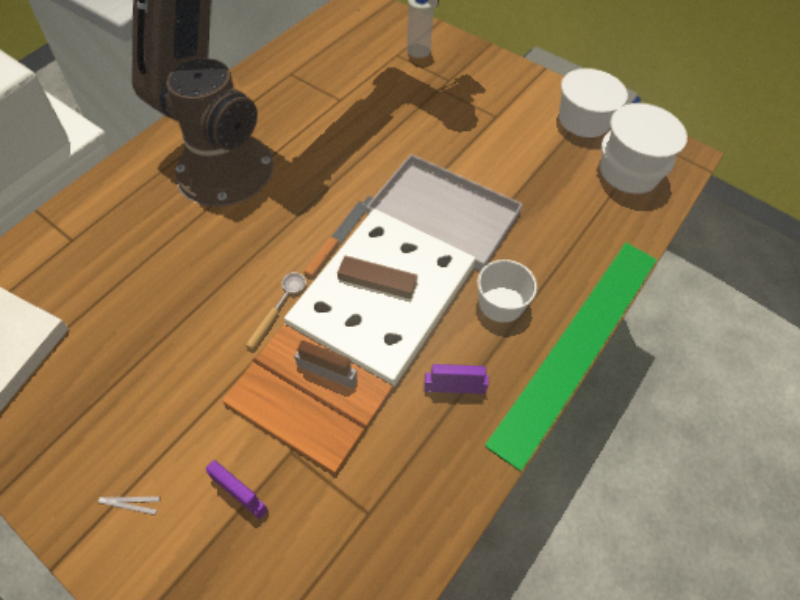

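Top view (800x600). Candidates for the scraper are:
- grey/dark-wood block at (518,295), standing in the tool board lane next to the cutting board
- purple block at (438,183)
- purple block at (671,278)

The block at (518,295) fits the description. For the stone, the only brown block on the board is at (395,325). The empty lane is the far one at (575,295), and the tray is at (250,335).

```bash
cat >> h.py <<'E'
def cloud(s):
    h,w=s['depth'].shape; u,v=np.meshgrid(np.arange(w),np.arange(h))
    p=cv2.undistortPoints(np.stack([u,v],-1).reshape(-1,1,2).astype(float),K(s),np.array(s['dist'],float)).reshape(-1,2)
    P=np.c_[p,np.ones(len(p))]*s['depth'].reshape(-1,1); T=np.array(s['pose'])
    return (P@T[:3,:3].T+T[:3,3]).reshape(h,w,3)
def rect(m,s,z):
    "largest blob -> pixel contour cast on plane z -> min area rect in mm"
    m=m.astype(np.uint8); c=max(cv2.findContours(m,cv2.RETR_EXTERNAL,cv2.CHAIN_APPROX_NONE)[0],key=cv2.contourArea)
    w=world(s,c.reshape(-1,2),z)[:,:2]*1000
    (cx,cy),(a,b),t=cv2.minAreaRect(w.astype(np.float32))
    if a<b: a,b,t=b,a,t+90
    return np.round([cx,cy,a,b,(t+90)%180-90],1)
E
python3 - <<'E'
from h import *
d=np.load('s0.npz')
S={n:{k[2:]:d[k] for k in d.files if k.startswith(n+'_')} for n in 'ts'}
for n,s in S.items():
    im=s['pixels']; hsv=cv2.cvtColor(im,cv2.COLOR_RGB2HSV); P=cloud(s)
    print(n)
    Z=P[...,2]; roi=(P[...,0]>.35)&(P[...,0]<.72)&(P[...,1]>-.4)&(P[...,1]<.4)
    white=(hsv[...,1]<60)&(hsv[...,2]>190)&roi&(abs(Z-.04)<.012)
    wf=cv2.morphologyEx(white.astype(np.uint8),cv2.MORPH_CLOSE,np.ones((3,3)))
    print('board',rect(wf,s,.04), np.median(Z[white]))
    c=max(cv2.findContours(wf,0,1)[0],key=cv2.contourArea); full=cv2.drawContours(np.zeros(Z.shape,np.uint8),[c],-1,1,-1)
    dark=((full>0)&(hsv[...,2]<150)).astype(np.uint8)
    for c in cv2.findContours(dark,0,1)[0]:
        A=cv2.contourArea(c)
        if A<20: continue
        m=cv2.moments(c); uv=[m['m10']/m['m00'],m['m01']/m['m00']]
        print('blob',A,uv,world(s,[uv],.045)[0,:2]*1000)
    st=(full>0)&(Z>.055)&(Z<.08); print('stone',rect(st,s,.066),np.median(Z[st]))
    sc=roi&(Z>.085)&(Z<.12)&(P[...,1]<-.1)&(P[...,1]>-.38)&(hsv[...,0]<100)&(P[...,0]<.62)
    print('scraper',rect(sc,s,.102),np.median(Z[sc]))
    tb=roi&(abs(Z-.02)<.012)&(P[...,1]<-.1)&(P[...,1]>-.5)
    tb=cv2.morphologyEx(tb.astype(np.uint8),cv2.MORPH_OPEN,np.ones((3,3)))
    print('toolboard',rect(tb,s,.02))
    tr=(hsv[...,1]<60)&(hsv[...,2]>90)&(P[...,1]>.1)&(Z<.037)&roi
    print('tray',rect(cv2.morphologyEx(tr.astype(np.uint8),cv2.MORPH_CLOSE,np.ones((5,5))),s,.03))
x=S['t']['pixels'][125:285,110:400]; save('top0c',cv2.resize(x,None,fx=2.75,fy=2.75,interpolation=2))
E
```

```text
t
board [538.2 -55.6 335.7 256.4 -84.1] 0.04060762359121828
blob 81.5 [215.9529652351738, 238.04294478527606] [442.405474    46.73081998]
blob 80.0 [295.9708333333333, 224.6520833333333] [ 473.91182628 -172.66382244]
blob 80.0 [212.8, 208.8375] [522.3554125   54.21358112]
blob 78.5 [289.4649681528662, 199.24416135881103] [ 543.59993336 -157.11434299]
blob 1128.0 [252.0465425531915, 207.96439125295507] [522.20008974 -53.92732174]
blob 77.5 [205.46236559139783, 179.68387096774194] [603.50696562  73.4932173 ]
blob 80.0 [283.36041666666665, 168.49166666666665] [ 628.92878986 -142.95880986]
stone [521.  -52.3 159.8  47.9  19.8] 0.06672863358881753
scraper [ 567.6 -268.9   99.7   24.8   14.6] 0.10178310886950481
toolboard [ 565.8 -319.6  260.2  184.2    5.9]
tray [506.5 207.3 315.2 218.9   4. ]
s
board [539.2 -57.4 339.  259.2 -84.1] 0.039938742256130144
blob 49.5 [250.54882154882154, 216.44781144781143] [ 630.35897592 -145.4074953 ]
blob 47.5 [225.87017543859648, 204.74736842105264] [ 544.84004608 -159.8012021 ]
blob 46.5 [205.584229390681, 196.27956989247312] [ 474.98226173 -175.30697312]
blob 37.0 [283.8378378378378, 166.8198198198198] [603.76691378  70.26822674]
blob 741.0 [241.0557804768331, 177.63450292397658] [519.04480933 -50.94794792]
blob 36.5 [260.83105022831046, 158.3607305936073] [522.90960897  51.23574905]
blob 36.5 [240.61187214611869, 148.16438356164383] [442.60541638  43.51928598]
stone [523.3 -56.  160.6  54.8  19.9] 0.06557288968132413
scraper [ 572.2 -274.7  102.1   27.4   14.3] 0.10082011780490219
toolboard [ 567.6 -315.8  263.   194.4    5.9]
tray [516.9 198.5 315.4 236.    3.6]
```

View pics/top0c.png

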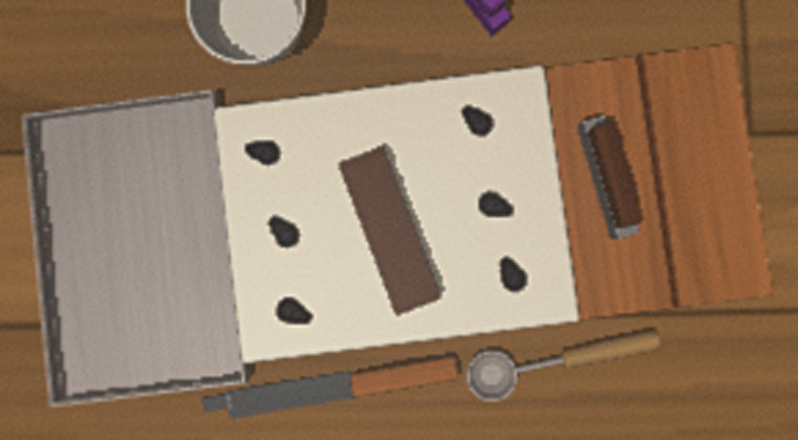

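```bash
python3 -m pendant '[[[60,-60,0,0,0,6],[100,-120,0,0,0,15],[140,-180,0,0,0,25],[180,-240,0,0,0,38],[309,-693,0,0,0,38],[309,-693,0,0,0,38],[309,-693,0,0,0,38],[309,-693,0,0,0,38],[309,-693,0,0,0,38],[309,-693,0,0,0,38]]]' -1; python3 -c "
from plant import *
print(get_obs()['joint_pos'])"
```

```text
clock: 1.35
tool_pos: [0.4774, 0.0838, 0.2267]
orientation: [-180.0, 0.0, -70.3]
force: [0.9, 0.2, 0.6]
opening: 0.0877
[ 3.32642318e+01  2.33454548e+00 -2.25620159e+01 -3.11267013e-03
 -6.50788290e+01  7.64416152e+01]
```

```bash
python3 -m pendant '[[[15,-55,0,0,0,0],[30,-105,0,0,0,0],[44,-136,0,0,0,0],[44,-136,0,0,0,0],[44,-136,0,0,0,0]]]'; cat >> h.py <<'E'
from scipy.spatial.transform import Rotation as Ro
def wrist():
    o=get_obs(); s=dict(snapshot('wrist')); T=np.eye(4)
    T[:3,:3]=Ro.from_euler('xyz',o['orientation'],degrees=True).as_matrix(); T[:3,3]=o['tool_pos']
    s['pose']=T@np.array(s['tool_from_camera']); return s,o
E
python3 - <<'E'
from h import *
s,o=wrist(); save('w1',s['pixels']); P=cloud(s);Z=P[...,2]
st=(Z>.056)&(Z<.08)&(s['depth']>0)
print(o['tool_pos'],o['orientation'],rect(st,s,.066),np.median(Z[st]),np.array(s['tool_from_camera']).round(3))
hsv=cv2.cvtColor(s['pixels'],cv2.COLOR_RGB2HSV); w=(hsv[...,1]<60)&(hsv[...,2]>170)&(abs(Z-.04)<.01); print(np.median(Z[w]))
E
```

```text
clock: 1.98
tool_pos: [0.521, -0.0503, 0.2262]
orientation: [180.0, 0.0, -70.4]
force: [1.1, 1.3, 0.4]
opening: 0.0878
[ 0.52096601 -0.05026752  0.22619532] [ 1.79961179e+02  1.77427937e-02 -7.03673063e+01] [522.8 -50.7 158.3  47.8  19.9] 0.06617470316038415 [[ 1.     0.001 -0.    -0.   ]
 [-0.001  0.967  0.255 -0.069]
 [ 0.    -0.255  0.967 -0.158]
 [ 0.     0.     0.     1.   ]]
0.04017343922886235
```

View pics/w1.png

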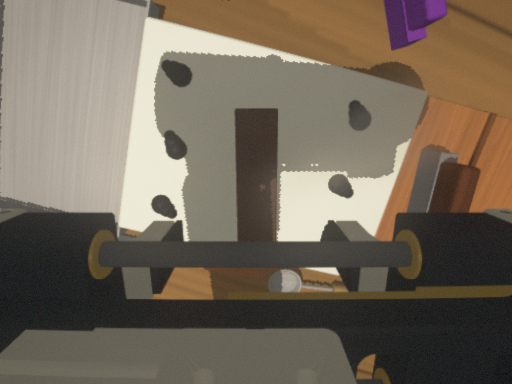

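The wrist view shows the stone at (257,175), centred between the open fingers. The shells lie outside the finger paths, so I'm descending.

```bash
python3 -m pendant '[[[1,-1,-60,0,0,0],[1,-1,-115,0,0,0],[1,-1,-155,0,0,0],[1,-1,-176,0,0,0],[1,-1,-176,0,0,0]]]' -1 && python3 -m pendant '[[[0,0,0,0,0,0],[0,0,0,0,0,0],[0,0,0,0,0,0],[0,0,0,0,0,0],[0,0,0,0,0,0],[0,0,0,0,0,0]]]' 1
```

```text
clock: 2.65
tool_pos: [0.521, -0.0506, 0.0493]
orientation: [179.8, 0.0, -70.2]
force: [0.8, 0.2, 0.5]
opening: 0.0874
clock: 3.4
tool_pos: [0.5225, -0.0513, 0.0509]
orientation: [-180.0, -0.0, -70.3]
force: [-1.0, -0.8, 4.6]
opening: 0.0476
```

```bash
python3 -m pendant '[[[0,0,40,0,0,0],[0,0,90,0,0,0],[0,-15,115,0,0,0],[8,-60,120,0,0,-3],[16,-115,120,0,0,-7],[25,-170,120,0,0,-10],[33,-225,120,0,0,-14],[42,-280,120,0,0,-14],[49,-323,120,0,0,-14],[49,-323,120,0,0,-14]]]' && python3 -m pendant '[[[0,0,-50,0,0,0],[0,0,-95,0,0,0],[0,0,-115,0,0,0],[0,0,-130,0,0,0],[0,0,-130,0,0,0]]]'
```

```text
clock: 4.65
tool_pos: [0.57, -0.3768, 0.1677]
orientation: [179.8, 0.1, -84.6]
force: [-0.4, 0.8, -6.6]
opening: 0.0477
clock: 5.28
tool_pos: [0.5704, -0.3735, 0.0391]
orientation: [179.9, 0.1, -84.3]
force: [-0.6, -0.4, -5.5]
opening: 0.0475
```

```bash
python3 -m pendant '[[[0,-1,-5,0,0,0],[0,-1,-8,0,0,0],[0,-1,-8,0,0,0]]]' && python3 - <<'E'
from h import *
s,o=wrist(); save('w2',s['pixels']); print(o['tool_pos'],o['force'])
E
```

```text
clock: 5.65
tool_pos: [0.5714, -0.3753, 0.0329]
orientation: [-180.0, -0.0, -84.3]
force: [0.3, 0.2, -6.2]
opening: 0.0479
[ 0.57139163 -0.37530855  0.03289635] [ 0.25259716  0.19502279 -6.19314314]
```

View pics/w2.png

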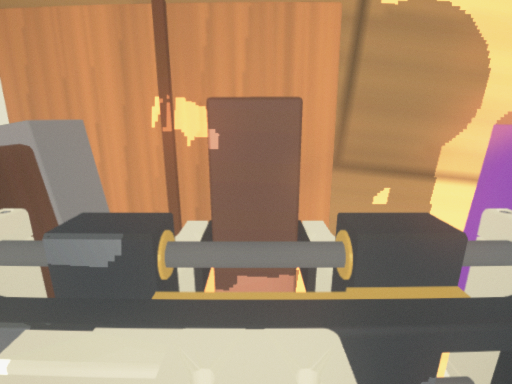

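The picture shows the stone aligned in the far lane, with its sides parallel to the rib at (160,150). On the left, the gripper body comes close over the scraper top (0-100,130-290). I'll move about 9 mm away from it before setting down.

```bash
python3 -m pendant '[[[0,0,10,0,0,0],[1,-6,10,0,0,0],[1,-9,8,0,0,0],[1,-9,3,0,0,0],[1,-9,-1,0,0,0],[1,-9,-3,0,0,0],[1,-9,-3,0,0,0]]]'
```

```text
clock: 6.58
tool_pos: [0.5719, -0.3841, 0.0309]
orientation: [180.0, -0.0, -84.3]
force: [-5.4, 3.4, 6.8]
opening: 0.0477
```

```bash
python3 -m pendant '[[[0,0,0,0,0,0],[0,0,0,0,0,0],[0,0,0,0,0,0],[0,0,0,0,0,0]]]' -0.45 && python3 -m pendant '[[[0,0,20,0,0,0],[0,0,60,0,0,0],[0,0,120,0,0,0],[0,20,150,0,0,0],[0,60,150,0,0,4],[-2,115,150,0,0,8],[-2,115,150,0,0,8]]]' && python3 - <<'E'
from h import *
s,o=wrist(); save('w3',s['pixels']); print(o['tool_pos'],o['orientation']); P=cloud(s);Z=P[...,2]
X,Y=P[...,0],P[...,1]; hsv=cv2.cvtColor(s['pixels'],cv2.COLOR_RGB2HSV)
m=(Z>.09)&(Z<.11)&(s['depth']>0)&(Y>-.33)&(Y<-.22)&(X>.45)
print('scraper',rect(m,s,.102),np.median(Z[m]))
m=(Z>.036)&(Z<.056)&(s['depth']>0)&(Y<-.33)&(Y>-.45)&(X>.45);print('stone',rect(m,s,.046),np.median(Z[m]))
t=dict(snapshot('top'));P=cloud(t);Z=P[...,2];X,Y=P[...,0],P[...,1]
m=(Z>.09)&(Z<.11)&(Y>-.33)&(Y<-.22)&(X>.45)&(X<.65)
print('top scraper',rect(m,t,.102))
m=(Z>.036)&(Z<.056)&(Y<-.33)&(Y>-.45)&(X>.45)&(X<.7);print('top stone',rect(m,t,.046))
save('t3',cv2.resize(t['pixels'][115:290,110:460],None,fx=2.2,fy=2.2))
E
```

```text
clock: 7.08
tool_pos: [0.5724, -0.3843, 0.0295]
orientation: [-180.0, -0.0, -84.3]
force: [-0.3, 0.2, -0.5]
opening: 0.0632
clock: 7.95
tool_pos: [0.5705, -0.2663, 0.1802]
orientation: [-179.9, 0.0, -76.1]
force: [0.2, -0.2, 0.4]
opening: 0.0636
[ 0.57045975 -0.26631879  0.18020726] [-1.79946110e+02  6.69763925e-03 -7.60842049e+01]
scraper [ 575.7 -267.6   89.3   21.2   14.7] 0.10192549472979656
stone [ 592.6 -378.9  118.1   50.5    5.6] 0.046010727339664215
top scraper [ 522.9 -280.4   21.5    8.6  -84.3]
top stone [ 513.1 -388.3   47.9   46.7  -83.5]
```

View pics/w3.png

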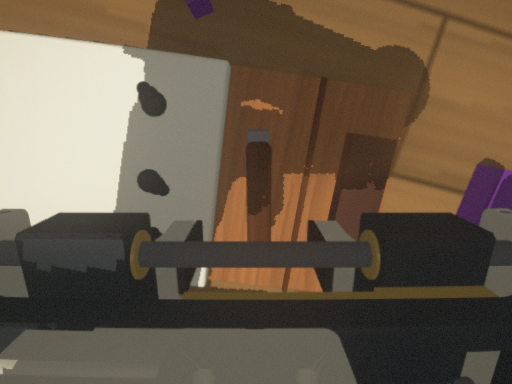

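The wrist view shows the stone lying flat and parallel in the far lane at (365,185). The scraper at (258,185) is undisturbed and sits between the fingers.

```bash
python3 -m pendant '[[[-1,-2,-40,0,0,1],[-1,-2,-80,0,0,1],[-1,-2,-105,0,0,1],[-1,-2,-114,0,0,1],[-1,-2,-114,0,0,1]]]' && python3 -m pendant '[[[0,0,0,0,0,0],[0,0,0,0,0,0],[0,0,0,0,0,0],[0,0,0,0,0,0],[0,0,0,0,0,0],[0,0,0,0,0,0],[0,0,0,0,0,0]]]' 1
```

```text
clock: 8.68
tool_pos: [0.5693, -0.272, 0.0653]
orientation: [180.0, 0.0, -75.4]
force: [0.1, 0.0, 1.3]
opening: 0.0636
clock: 9.55
tool_pos: [0.5693, -0.2712, 0.0657]
orientation: [-180.0, 0.0, -75.3]
force: [-0.9, 1.4, 1.9]
opening: 0.0219
```

```bash
python3 -m pendant '[[[0,0,30,0,0,0],[0,0,48,0,0,-4],[-40,20,50,0,0,-9],[-85,45,50,0,0,-9],[-103,54,50,0,0,-9],[-103,54,50,0,0,-9],[-103,54,50,0,0,-9]]]' && python3 - <<'E'
from h import *
s,o=wrist(); save('w4',s['pixels']); print(o['tool_pos'],o['orientation'],o['force'])
E
```

```text
clock: 10.42
tool_pos: [0.467, -0.2174, 0.1157]
orientation: [-180.0, -0.0, -84.3]
force: [0.6, -0.0, -2.1]
opening: 0.0215
[ 0.46704779 -0.21741978  0.11569798] [-1.79961153e+02 -1.49752869e-02 -8.43113966e+01] [ 0.63308786 -0.00560891 -2.12822065]
```

View pics/w4.png

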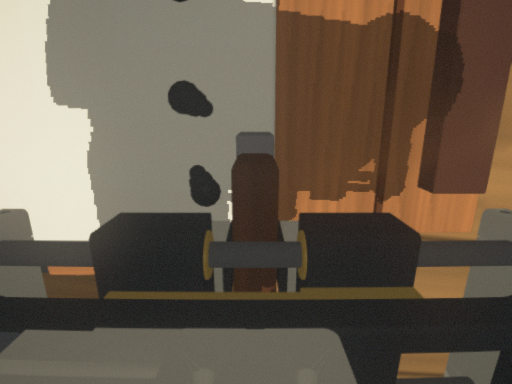

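The scraper is parallel to the board end (edge at x≈275 px), and the near shell at (203,185) is in front of it. I'm lowering it to the board.

```bash
python3 -m pendant '[[[0,0,-15,0,0,0],[0,0,-26,0,0,0],[0,0,-29,0,0,0],[0,0,-29,0,0,0]]]'
```

```text
clock: 10.98
tool_pos: [0.4661, -0.2173, 0.086]
orientation: [179.9, 0.0, -84.3]
force: [0.8, 0.1, -1.8]
opening: 0.0217
```

```bash
python3 -m pendant '[[[0,0,-0.5,0,0,0],[-2,15,-0.5,0,0,0],[-4,35,-0.5,0,0,0],[-6,60,-0.5,0,0,0],[-9,85,-0.5,0,0,0],[-11,110,-0.5,0,0,0],[-14,135,-0.5,0,0,0],[-16,160,-0.5,0,0,0],[-19,185,-0.5,0,0,0],[-21,205,-0.5,0,0,0]]]' && python3 -m pendant '[[[-1,15,0,0,0,0],[-3,30,0,0,0,0],[-5,45,0,0,0,0],[-6,60,0,0,0,0],[-8,75,0,0,0,0],[-9,90,0,0,0,0],[-11,105,0,0,0,0],[-12,118,0,0,0,0],[-14,133,0,0,0,0],[-14,133,0,0,0,0]]]'
```

```text
clock: 12.22
tool_pos: [0.4448, -0.0109, 0.0861]
orientation: [-180.0, 0.0, -84.3]
force: [0.9, -0.2, -2.1]
opening: 0.0219
clock: 13.48
tool_pos: [0.4314, 0.1219, 0.0861]
orientation: [-180.0, 0.0, -84.2]
force: [0.3, -0.2, -0.6]
opening: 0.022
```

```bash
python3 -m pendant '[[[0,0,25,0,0,0],[0,0,45,0,0,0],[20,-55,45,0,0,0],[40,-110,45,0,0,0],[60,-165,45,0,0,0],[80,-220,45,0,0,0],[100,-275,45,0,0,0],[118,-330,45,0,0,0],[118,-330,45,0,0,0],[118,-330,45,0,0,0]]]' && python3 - <<'E'
from h import *
s=snapshot('top'); t=snapshot('scene')
a=cv2.resize(s['pixels'][120:290,100:400],(800,453)); save('t5',a)
a2=cv2.resize(t['pixels'][90:300,150:350],(572,600)); save('s5',a2)
E
```

```text
clock: 14.72
tool_pos: [0.5486, -0.2096, 0.1304]
orientation: [179.9, 0.0, -84.4]
force: [-0.3, 0.5, -2.4]
opening: 0.0221
```

View pics/s5.png

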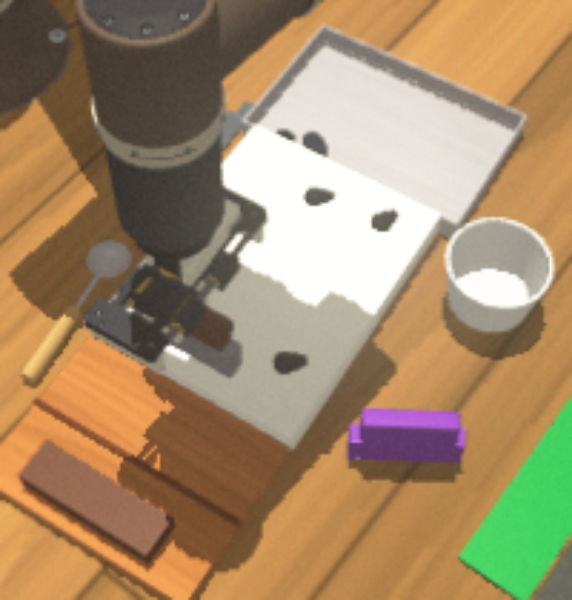

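The scene crop shows two shells in the tray at (287,137) and (315,145), right at the board wall. Three shells are visible on the board at (318,195), (384,220) and (290,362), with the sixth hidden under the gripper. The stone lies flat in its lane at (100,495). Next is pass 2.

```bash
python3 -m pendant '[[[0,0,-20,0,0,0],[0,0,-38,0,0,0],[0,0,-45,0,0,0],[0,0,-45,0,0,0],[-2,15,-45,0,0,0],[-4,35,-45,0,0,0],[-6,60,-45,0,0,0],[-9,85,-45,0,0,0],[-11,110,-45,0,0,0],[-14,135,-45,0,0,0]]]' && python3 -m pendant '[[[-3,25,0,0,0,0],[-5,50,0,0,0,0],[-7,70,0,0,0,0],[-9,85,0,0,0,0],[-11,100,0,0,0,0],[-12,115,0,0,0,0],[-13,130,0,0,0,0],[-15,145,0,0,0,0],[-17,160,0,0,0,0],[-18,175,0,0,0,0]]]' && python3 -m pendant '[[[-2,15,0,0,0,0],[-3,30,0,0,0,0],[-3,33,0,0,0,0],[-3,33,0,0,0,0]]]'
```

```text
clock: 16.08
tool_pos: [0.5351, -0.0722, 0.0865]
orientation: [-180.0, 0.0, -84.3]
force: [0.4, 0.4, -1.7]
opening: 0.0215
clock: 17.32
tool_pos: [0.5171, 0.1017, 0.086]
orientation: [180.0, -0.0, -84.3]
force: [0.3, -0.8, -1.5]
opening: 0.0218
clock: 17.82
tool_pos: [0.5142, 0.134, 0.086]
orientation: [180.0, -0.0, -84.3]
force: [-0.4, -0.6, -2.0]
opening: 0.0223
```

```bash
python3 -m pendant '[[[0,0,25,0,0,0],[0,0,45,0,0,0],[19,-56,45,0,0,0],[38,-112,45,0,0,0],[57,-168,45,0,0,0],[76,-224,45,0,0,0],[95,-280,45,0,0,0],[111,-334,45,0,0,0],[111,-334,45,0,0,0],[111,-334,45,0,0,0]]]' && python3 - <<'E'
from h import *
t=snapshot('scene'); save('s6',cv2.resize(t['pixels'][90:300,150:350],(572,600)))
E
```

```text
clock: 19.08
tool_pos: [0.6246, -0.2009, 0.1304]
orientation: [179.9, 0.0, -84.4]
force: [-0.1, -0.5, -2.5]
opening: 0.0221
```

View pics/s6.png

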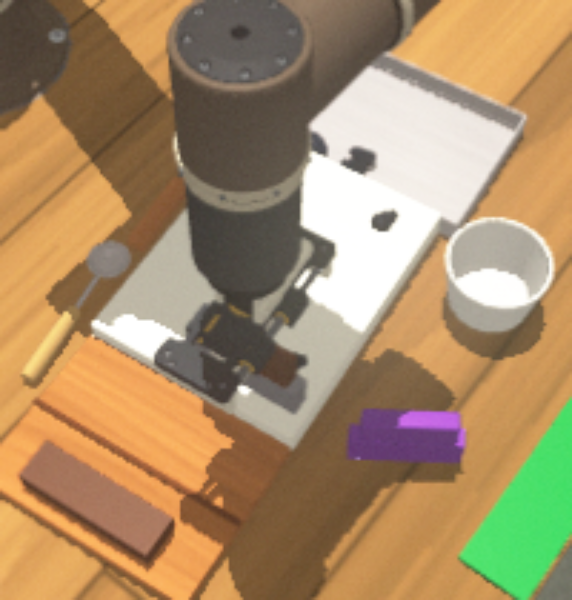

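The scene crop shows the mid-column shells in the tray near (358,158) and (318,143), with nothing left behind on the swept strip. One remaining shell is at (384,220) and the other is at (300,360) beside the scraper. Pass 3 follows.

```bash
python3 -m pendant '[[[0,0,-20,0,0,0],[0,0,-38,0,0,0],[0,0,-45,0,0,0],[0,0,-45,0,0,0],[-2,15,-45,0,0,0],[-4,35,-45,0,0,0],[-6,60,-45,0,0,0],[-9,85,-45,0,0,0],[-11,110,-45,0,0,0],[-14,135,-45,0,0,0]]]' && python3 -m pendant '[[[-3,25,0,0,0,0],[-5,50,0,0,0,0],[-7,70,0,0,0,0],[-9,85,0,0,0,0],[-11,100,0,0,0,0],[-12,115,0,0,0,0],[-13,130,0,0,0,0],[-15,145,0,0,0,0],[-17,160,0,0,0,0],[-18,175,0,0,0,0]]]' && python3 -m pendant '[[[-2,15,0,0,0,0],[-3,30,0,0,0,0],[-3,33,0,0,0,0],[-3,33,0,0,0,0]]]'
```

```text
clock: 20.38
tool_pos: [0.6111, -0.0631, 0.0863]
orientation: [-180.0, 0.0, -84.3]
force: [-0.3, -0.6, -2.9]
opening: 0.0218
clock: 21.62
tool_pos: [0.5931, 0.1108, 0.086]
orientation: [180.0, -0.0, -84.3]
force: [-0.5, -0.3, -1.6]
opening: 0.0219
clock: 22.12
tool_pos: [0.5903, 0.143, 0.086]
orientation: [180.0, -0.0, -84.3]
force: [0.9, 0.1, -1.9]
opening: 0.0222
```

```bash
python3 -m pendant '[[[0,0,25,0,0,0],[0,0,50,0,0,0],[-4,-55,50,0,0,0],[-8,-110,50,0,0,0],[-12,-165,50,0,0,0],[-16,-225,50,0,0,0],[-20,-285,50,0,0,0],[-24,-345,50,0,0,0],[-28,-400,50,0,0,0],[-29,-418,50,0,0,0]]]' && python3 - <<'E'
from h import *
s,o=wrist(); t=snapshot('top'); u=snapshot('scene'); print(o['tool_pos'])
a=cv2.resize(t['pixels'][120:290,100:400],(800,453)); b=cv2.resize(u['pixels'][90:300,150:350],(572,600))
save('t7',a); save('s7',b)
p=cv2.resize(t['pixels'][130:285,105:300],(440,350));q=cv2.resize(u['pixels'][90:260,200:350],(360,408))
c=np.zeros((408,800,3),np.uint8);c[:350,:440]=p;c[:,440:]=q;save('c7',c)
E
```

```text
clock: 23.38
tool_pos: [0.5601, -0.2787, 0.1358]
orientation: [180.0, -0.0, -84.5]
force: [-0.4, -0.5, -1.9]
opening: 0.0218
[ 0.56010167 -0.27866638  0.13577224]
```

View pics/c7.png

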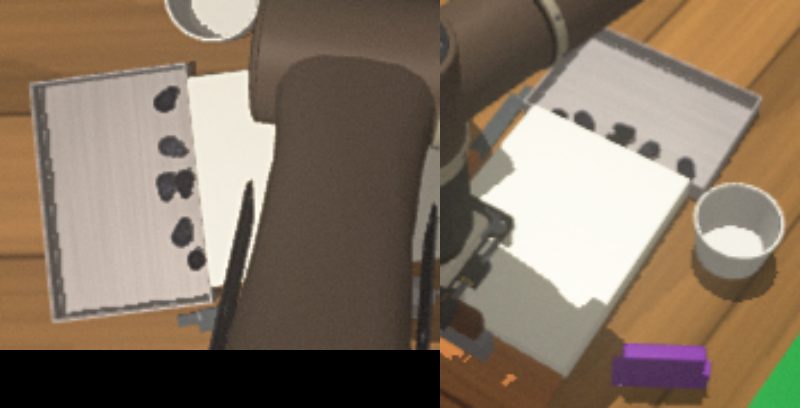

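All six shells are in the tray in the left panel, at (165,98), (172,147), (167,187), (183,183), (182,232) and (196,258). The visible part of the board is clear, so I'm setting the scraper down in its lane.

```bash
python3 -m pendant '[[[0,0,-25,0,0,0],[0,0,-48,0,0,0],[0,0,-60,0,0,0],[0,0,-66,0,0,0],[0,0,-68,0,0,0],[0,0,-68,0,0,0],[0,0,-68,0,0,0]]]'
```

```text
clock: 24.4
tool_pos: [0.5617, -0.2754, 0.0687]
orientation: [-179.9, -0.0, -84.3]
force: [0.1, -0.3, -0.8]
opening: 0.0221
```

```bash
python3 -m pendant '[[[0,0,-1,0,0,0],[0,0,-2,0,0,0],[0,0,-2.5,0,0,0],[0,0,-3,0,0,0],[0,0,-3,0,0,0]]]'
```

```text
clock: 25.02
tool_pos: [0.5614, -0.2753, 0.0654]
orientation: [-180.0, -0.0, -84.3]
force: [-0.8, 0.6, 2.1]
opening: 0.0216
```

```bash
python3 -m pendant '[[[0,0,0,0,0,0],[0,0,0,0,0,0],[0,0,0,0,0,0],[0,0,0,0,0,0],[0,0,0,0,0,0]]]' -0.45 && python3 -m pendant '[[[0,0,12,0,0,0],[0,0,35,0,0,0],[0,0,80,0,0,0],[0,0,135,0,0,0],[-15,60,160,0,0,0],[-30,120,160,0,0,0],[-45,180,160,0,0,0],[-60,240,160,0,0,0],[-80,300,160,0,0,0],[-100,350,160,0,0,0]]]' && python3 -m pendant '[[[-20,60,0,0,0,0],[-40,120,0,0,0,0],[-60,180,0,0,0,0],[-80,240,0,0,0,0],[-100,300,0,0,0,0],[-120,350,0,0,0,0],[-120,350,0,0,0,0],[-120,350,0,0,0,0]]]' && python3 - <<'E'
from h import *
t=dict(snapshot('top')); u=snapshot('scene')
P=cloud(t);Z=P[...,2];X,Y=P[...,0],P[...,1]; R=(X>.4)&(X<.72)
print('scraper',rect(R&(Z>.085)&(Z<.12)&(Y<-.2)&(Y>-.34),t,.102)); print('stone',rect(R&(Z>.036)&(Z<.056)&(Y<-.33)&(Y>-.45),t,.046))
a=cv2.resize(t['pixels'][90:290,100:460],(800,444)); save('t8',a)
o=get_obs(); print(o['tool_pos'],o['force'])
E
```

```text
clock: 25.65
tool_pos: [0.5613, -0.2752, 0.065]
orientation: [180.0, -0.0, -84.3]
force: [0.2, 0.3, -0.2]
opening: 0.0622
clock: 26.9
tool_pos: [0.4607, 0.0766, 0.2262]
orientation: [-179.9, 0.0, -84.3]
force: [1.4, 0.1, 0.0]
opening: 0.0637
clock: 27.9
tool_pos: [0.3411, 0.4246, 0.2254]
orientation: [180.0, -0.0, -84.3]
force: [-0.3, -0.5, 0.2]
opening: 0.0637
scraper [ 559.9 -274.1   99.4   24.5    5.6]
stone [ 569.5 -382.5  160.3   49.4    5.3]
[0.34163303 0.42382887 0.2255375 ] [-1.04746792 -0.36787196 -0.10626126]
```

View pics/t8.png

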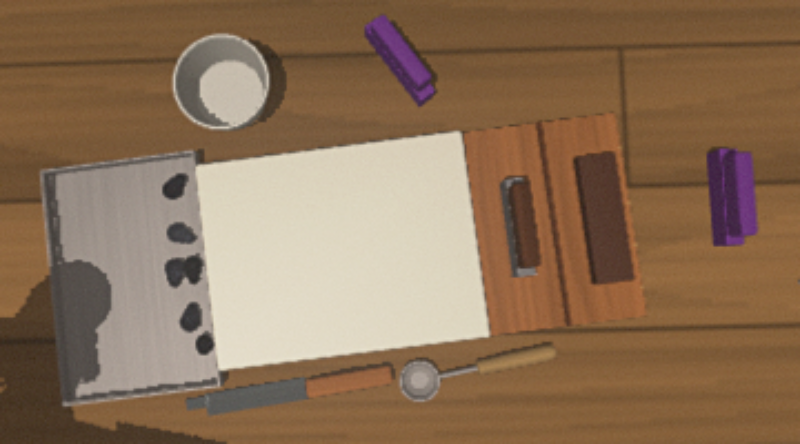

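The final top view shows the board clear and six shells in the tray. The scraper is upright in its lane at (520,227) and the stone is flat in the other lane at (604,218). The knife, spoon, tub and purple blocks haven't moved.

```bash
python3 -c "
from plant import *
print(close_job())"
```

```text
the job is handed in; nothing more can be done
None
```

The cutting board is cleared, and I handed the job in at about 28 s of the 67 s allowed; no verdict was reported. I laid the whetstone in the empty lane first. Then I wiped the shells into the tray in three scraper passes and stood the scraper back in its own lane.

Final top-camera checks:
- **Shells:** all six are in the tray and the board is clear. Only the scraper was used on them, never the fingers.
- **Scraper:** it is upright, within about 2 mm of its lane's centre, at 5.6° against the boards' 5.9°.
- **Whetstone:** it is flat and lengthwise at 5.3°, fully inside its lane. It sits about 7 mm off the lane's centre line, because I shifted it on purpose to keep the gripper body clear of the scraper.
- **Knife, spoon, tub and purple look-alikes:** by eye, they are where they were at the start.

The force readings, taken only at the end of each move, stayed under about 10 N. I did not measure contact on the gripper body separately. During the first lowering of the stone, the body came level with the scraper's top. Neither the force reading nor the scraper's later position showed any contact.

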